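# Fit the bench block into the sloping work rest and lock it

### The job

Fit the long steel-faced bench block, steel face up, into the recess of the sloping wooden work rest and press it down until its face is flush with the wood all over. Then turn the steel keeper on the rest fully over the end of the block, up to its stop, and let go; leave everything else on the bench where it is.

Things in the scene. Friction and masses are not known exactly. Their poses are not given: they have to be found in the camera images.
- block: The long bench block, loose: black nylon with a 6 mm steel face on top, 55 mm (x) x 120 mm (y) x 28 mm (z) in all, about 0.4 kg. Its foot is bevelled: the lowest 8 mm taper in by 4 mm on every side. Origin at the centre of its underside, z up through the steel face. It starts steel face up on the bench and fits the recess either way round.
- block_top (a point): Centre of the long block's steel face, 28 mm above its underside; axes as the block's.
- rest: The sloping wooden work rest, fixed to the bench. Origin on the bench under the centre of its deck; its slope rises along its x, away from the robot. The deck is 124 mm up the slope x 210 mm wide, tilted 30 degrees; its face is 39 mm above the bench at the foot, 70 mm at the centre, 101 mm at the top.
- recess (a point): Centre of the recess mouth, level with the deck's face, at the deck's centre. z points straight out of the deck (30 degrees from vertical, leaning to the robot's side), x up the slope, y level along the recess. The recess is 59 mm (x) x 124 mm (y), 2 mm larger than the block all round, with straight walls and no finger cut-outs.
- bed (a joint): Rubber-faced bed, the floor of the recess, sliding straight in along the recess's -z; m. At 0 it lies 14 mm below the deck's face (a block on it stands 14 mm proud), at its stop, 0.014, 28 mm below (block flush). About 8 N pushes it; it does not sink under the block's weight and stays where it is left.
- keeper (a joint): Keeper, a flat steel bar turning on a screw at recess x 0, y -85 mm; rad. At 0 (its stop) it points along the recess's +y, over the recess's end; it grows as it swings up the slope (1.57: along +x; limit 1.9). 14 mm wide, 5 mm thick, reaching 60 mm from the screw, 3 mm above the deck: a block standing proud blocks it. Light friction; stays where left.
- keeper_knob (a point): Top centre of the keeper's upright brass knob: a round post of 14 mm diameter, 26 mm high above the bar, standing 55 mm from the keeper's screw; its top is 34 mm above the deck's face. x, y turn with the keeper; z as the recess's.
- short_block: Bystander, loose: the shorter bench block, same look, 55 mm (x) x 75 mm (y) x 28 mm. Origin under its centre.
- gauge_bar: Bystander, loose: flat aluminium bar 26 mm (x) x 150 mm (y) x 8 mm. Origin under its centre.
- ring_clamp: Bystander, loose: wooden ring clamp with a brass collar, 25 mm (x) x 120 mm (y) x 25 mm. Origin under its centre.
- gem_box: Bystander, loose: translucent whitish box 70 x 70 x 30 mm. Origin under its centre.
- hammer: Bystander, loose: hammer 240 mm long, lying on the bench.
Not all that is in view belongs to the job. Leave any blue or green look-alike of the block alone.

How it is judged (in metres and radians):
On the way:
1. the block is pressed flush into the recess while the keeper is still clear of it (distance between block_top and recess below 0.005 m and z of block_top in the frame of recess between -0.002 and 0.002 m and angle between the z axis of block and the z axis of recess, either way round below 0.05 rad and value of joint keeper above 0.8 rad), for 0.2 s.
At the end, for the whole second after the job is handed in: The long block lies at rest in the recess, steel face up, its face within 2 mm of flush with the deck and parallel to it within 0.05 rad, centred within 5 mm and square within 0.08 rad; the keeper is turned over its end to within 0.2 rad of its stop and at rest (distance between block_top and recess below 0.005 m and z of block_top in the frame of recess between -0.002 and 0.002 m and angle between the z axis of block and the z axis of recess, either way round below 0.05 rad and angle between the y axis of block and the y axis of recess, either way round below 0.08 rad and angle between block's own z axis and vertical below 1 rad and value of joint keeper below 0.2 rad and linear speed of block below 0.01 m/s and velocity of joint keeper between -0.05 and 0.05 rad/s); the robot touches nothing.
It fails at once if the short block is moved more than 30 mm (distance of short_block from where it was at the start of the episode above 0.03 m).
It fails at once if the gauge bar is moved more than 30 mm (distance of gauge_bar from where it was at the start of the episode above 0.03 m).
It fails at once if the ring clamp is moved more than 30 mm (distance of ring_clamp from where it was at the start of the episode above 0.03 m).
It fails at once if the gem box is moved more than 30 mm (distance of gem_box from where it was at the start of the episode above 0.03 m).
It fails at once if the hammer is moved more than 30 mm (distance of hammer from where it was at the start of the episode above 0.03 m).
It also fails if it takes over 54 s, if anything falls off the work surface, if the arm or the gripper's body presses on something with over 40 N, if the wrist force passes 120 N, or if a joint passes its speed limit or range.

### The arm

A 6-joint arm with a two-finger parallel gripper is mounted at the origin on the work surface. World frame = base frame: x ahead of the robot, y to its left, z up, the work surface at z = 0. Lengths are in mm, angles in rad, forces in N, time in s.
With the tool pointing down it reaches from about 300 to 775 mm from the base axis. Payload 14.6 kg.
Tool frame: the origin (TCP) lies at the very end of the fingers, on their centre line; the grasp point (between the pads) lies 19 mm behind it (r.tcp_to_grasp is the distance from the TCP to the grasp point, in mm); z points along the fingers, y is the line along which they close (so a half turn about z gives the same grasp; the last joint's range is limited). The gripper opens to 85 mm and grips with 20 to 120 N. Pads are 22 mm wide; open, the fingers measure 114 mm over their backs; the gripper's body (76 mm by 85 mm) begins 54 mm behind the grasp point. The pads swing forward as they close: fully open they stand 13 mm farther back than shut.
Start: joints at [1.131, 0.3, 1.521, -0, 1.321, -0.067], TCP at [200.32, 512.212, 231.281] pointing down, gripper open.
Joint ranges: [-3.03, 3.03], [-0.79, 2.21], [0.23, 2.52], [-1.04, 4.18], [0, 3.07], [-2.55, 2.55]. Speed limits (rad/s): [2.22, 2.22, 2.57, 3.14, 3.14, 3.14].

### API

Orientations are given as [roll, pitch, yaw] about the fixed x, y, z axes, in that order (R = Rz(yaw) Ry(pitch) Rx(roll)).
In Python, from rig import r gives the robot as it stands. Calls block until the motion is done:
- r.move_ptp(position, orientation): joint-space move of the TCP to a pose.
- r.movel(position, rot=None, rate=150, max_force=None): straight line of the TCP; rot=None keeps the orientation; rate is the mean speed in mm/s. With max_force (N) it stops when the force on the tool has changed by that much, and returns True; else False.
- r.move_joints(angles): joint-space move.
- r.gripper_to(opening, effort=None): opening from 0.0 (shut) to 1.0 (fully open); effort is the grip in N (None keeps the last); returns when the fingers have stopped.
- r.wait(seconds).
- r.ik(position, orientation): joint angles nearest the present ones, or None.
- r.get_image(name): name is "scene" or "top" or "wrist"; returns a dict with "frame" (420x560x3 uint8, red, green, blue), "fov_y" (degrees; the focal length in pixels is half the picture's height over the tangent of half this angle, whatever the lens; pixels are square), "cx", "cy" (the principal point, pixels), "R" (3x3) and "t" (3): a world point X has camera coordinates R X + t. Camera axes: x right, y down, z forward; pixel columns grow to the right and rows downward; lengths in mm; the calibration is good to about 2 mm. A picture is of the moment at which its call begins. There is no depth.
A pose or a line that the arm cannot do raises r.MotionError and nothing moves.
- r.job_done(): hands the job in; it is judged then, once.
Readings, each from a call of its own:
- r.read_clock(): time.
- r.read_joint_positions(): joint angles.
- r.read_qd(): joint speeds.
- r.read_effort(): joint torques, N m.
- r.read_tool_pos(): TCP position.
- r.read_eef_rot(): TCP orientation.
- r.read_wrist_force(): force on the tool from outside, world axes, zero at the start.
- r.read_wrist_torque(): the same for the moment, N m.
- r.read_grip_width(): opening from 0.0 (shut) to 1.0 (fully open).
- r.read_grip_force(): force on a finger pad.
Only numpy, scipy, OpenCV 4.12 (cv2) and the standard library are available. Lean on these libraries where they do the work, as an engineer would, in place of code of your own. Each camera call takes 0.05 s, during which the arm holds its last target. There are 200 camera calls.

## Working session

There is one attempt and no reset: what is moved stays moved. The work goes in short steps, each a Python script; the robot and the scene stay as the last script left them, time stands still between calls to the robot, and variables do not carry over. Pictures are saved under pics/ and viewed, at most 10 in all, crops included, and the job is handed in when it is done.

```bash
mkdir -p pics; ls; python3 - <<'E'
from rig import r
import cv2,pickle
d={}
for n in("scene","top","wrist"):
    d[n]=r.get_image(n); cv2.imwrite(f"pics/{n}0.png",d[n]["frame"][:,:,::-1])
    print(n,d[n]["fov_y"],d[n]["cx"],d[n]["cy"],(-d[n]["R"].T@d[n]["t"]).round(), d[n]["R"][2].round(2))
pickle.dump(d,open("d0.pkl","wb")); print(r.read_clock(),r.read_eef_rot())
E
```

```text
pics
scene 44.68405034927848 280.9582424498288 207.47111126588732 [1375.    6.  868.] [-0.72  0.01 -0.7 ]
top 43.070962357775485 277.70059498954606 206.29156706651762 [ 528.   36. 1244.] [ 0.06 -0.02 -1.  ]
wrist 61.88178519000211 275.41093445810975 209.36229406673826 [121. 543. 373.] [ 0.3  -0.12 -0.94]
0.15 [-3.14067723e+00 -6.34158885e-05  2.76875285e+00]
```

View pics/top0.png

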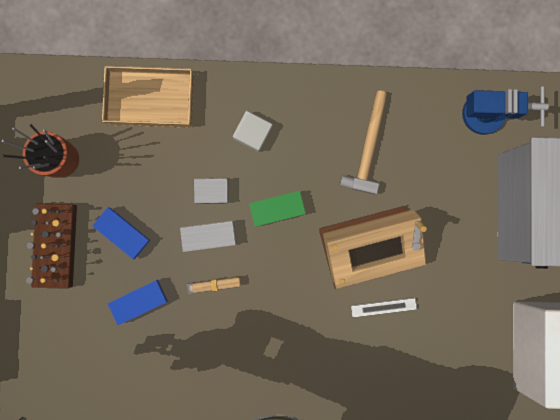

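View pics/scene0.png

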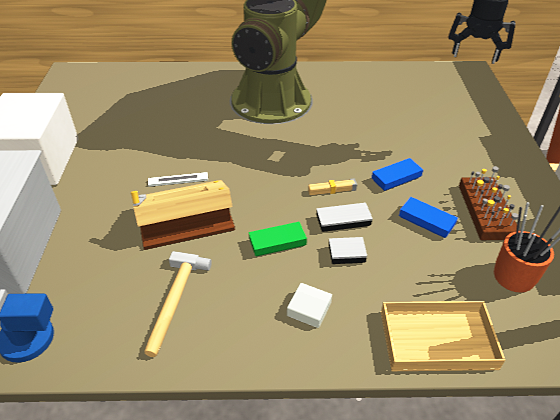

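```bash
cat > h.py <<'E'
from rig import r
import numpy as np, cv2, pickle
from scipy.spatial.transform import Rotation as Ro
def ray(im,uv):
    f=im["frame"].shape[0]/2/np.tan(np.radians(im["fov_y"]/2)); uv=np.asarray(uv,float).reshape(-1,2)
    d=np.c_[(uv[:,0]-im["cx"])/f,(uv[:,1]-im["cy"])/f,np.ones(len(uv))]@im["R"]
    return -im["R"].T@im["t"],d
def onplane(im,uv,p0,n=(0,0,1)):
    c,d=ray(im,uv); p0=np.asarray(p0,float);n=np.asarray(n,float)
    return c+d*((p0-c)@n/(d@n))[:,None]
def tri(ims,uvs):   # nearest point to several rays
    A=np.zeros((3,3));b=np.zeros(3)
    for im,uv in zip(ims,uvs):
        c,d=ray(im,uv);d=d[0]/np.linalg.norm(d[0]);P=np.eye(3)-np.outer(d,d);A+=P;b+=P@c
    return np.linalg.solve(A,b)
def toolrot(zdir,ydir):  # rpy for tool z along zdir, y along ydir
    z=np.array(zdir,float);z/=np.linalg.norm(z);y=np.array(ydir,float);y-=z*(y@z);y/=np.linalg.norm(y)
    return Ro.from_matrix(np.c_[np.cross(y,z),y,z]).as_euler("xyz")
def slope(yaw):  # recess axes as columns
    return Ro.from_euler("ZY",[yaw,-np.pi/6]).as_matrix()
def shot(cam,name):
    im=r.get_image(cam);cv2.imwrite(f"pics/{name}.png",im["frame"][:,:,::-1]);pickle.dump(im,open(f"{name}.pkl","wb"));return im
def both(pos,z,y):
    for s in(1,-1):
        o=toolrot(z,s*np.asarray(y));q=r.ik(list(pos),list(o)); print(s,None if q is None else np.round(q,2))
E
python3 - <<'E'
from h import *
t=pickle.load(open("d0.pkl","rb"))["top"]
def rect(mask,win):
    x0,y0,x1,y1=win;m=np.zeros_like(mask);m[y0:y1,x0:x1]=mask[y0:y1,x0:x1]
    c=max(cv2.findContours(m,cv2.RETR_EXTERNAL,cv2.CHAIN_APPROX_NONE)[0],key=cv2.contourArea);return cv2.boxPoints(cv2.minAreaRect(c))
hsv=cv2.cvtColor(t["frame"],cv2.COLOR_RGB2HSV)
steel=((hsv[...,1]<40)&(hsv[...,2]>110)).astype(np.uint8)
B=onplane(t,rect(steel,(170,215,245,260)),(0,0,28)); print("block",B.round(),B.mean(0).round(1))
print(onplane(t,rect(steel,(185,172,240,210)),(0,0,28)).mean(0))
dark=(hsv[...,2]<60).astype(np.uint8)
p=rect(dark,(345,230,408,275));print(p)
Rc=onplane(t,[[377,252]],(0,0,70))[0];print("recess approx",Rc)
e=p[np.argsort(p[:,0])]; a=onplane(t,e[:2],(0,0,70)).mean(0);b=onplane(t,e[2:],(0,0,70)).mean(0);v=a-b;yaw=np.arctan2(-v[0],v[1]);print("yaw",yaw)
S=slope(yaw);u=B[np.argsort(B[:,1])];l=u[2:].mean(0)-u[:2].mean(0);l/=np.linalg.norm(l);print("long",l,np.linalg.norm(u[2:].mean(0)-u[:2].mean(0)))
bx=[l[1],-l[0],0]
both(B.mean(0)+[0,0,200],[0,0,-1],bx)
both(Rc+170*S[:,2],-S[:,2],S[:,0]); both(Rc+10*S[:,2],-S[:,2],S[:,0]);
print('knob');K=Rc+S@[0,-85,12];both(K+S@[55,0,0],-S[:,2],S[:,1]);both(K+S@[0,55,0],-S[:,2],S[:,0])
E
```

```text
block [[548. 234.  28.]
 [567. 115.  28.]
 [511. 105.  28.]
 [492. 225.  28.]] [529.4 169.8  28. ]
[633.1126065  166.88672346  28.        ]
[[348.08304 250.31125]
 [398.9337  236.75107]
 [403.0499  252.18674]
 [352.19925 265.74692]]
recess approx [ 504.13544639 -210.07620153   70.        ]
yaw 0.2851568569093613
long [-0.15991917  0.98713011  0.        ] 121.18396118613148
1 [ 0.24  0.32  1.51 -0.    1.32  0.08]
-1 None
1 [-0.81  0.03  1.96  0.56  0.98 -1.37]
-1 [-0.81  0.03  1.96  0.56  0.98  1.77]
1 [-0.65  0.35  1.95  0.73  0.65 -1.49]
-1 [-0.65  0.35  1.95  0.73  0.65  1.65]
knob
1 None
-1 [-0.68  0.48  1.67  0.62  0.78  0.21]
1 [-0.69  0.39  1.89  0.71  0.68 -1.5 ]
-1 [-0.69  0.39  1.89  0.71  0.68  1.64]
```

```bash
python3 - <<'E'
from h import *
S=slope(.285);Rc=np.array([504,-210,70.])
o=toolrot(-S[:,2],S[:,0])
P=Rc+150*S[:,2]
r.move_ptp(list(P),list(o)); shot("wrist","rest1"); 
r.move_ptp([529,170,230],list(toolrot([0,0,-1],[.987,.16,0])));shot("wrist","blk1");print(r.read_clock())
a=np.hstack([cv2.imread("pics/rest1.png"),cv2.imread("pics/blk1.png")]);cv2.imwrite("pics/c1.png",cv2.resize(a,None,fx=.714,fy=.714,interpolation=cv2.INTER_AREA))
E
```

```text
4.5417
```

View pics/c1.png

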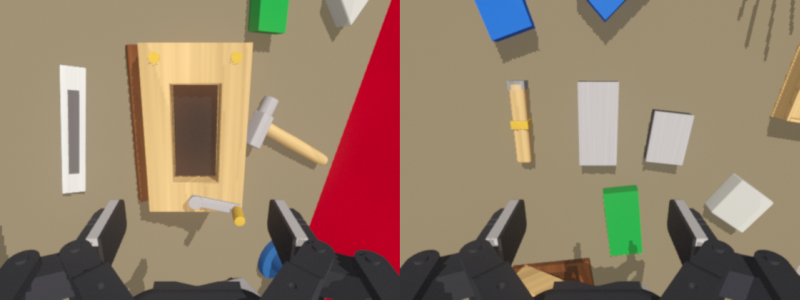

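```bash
python3 - <<'E'
from h import *
im=pickle.load(open("rest1.pkl","rb"));bl=pickle.load(open("blk1.pkl","rb"))
f=im["frame"][40:320,170:370];cv2.imwrite("pics/c2.png",cv2.resize(np.hstack([f,bl["frame"][90:370,200:400]])[:,:,::-1],None,fx=2,fy=2,interpolation=cv2.INTER_NEAREST)[:600])
g=cv2.cvtColor(im["frame"],cv2.COLOR_RGB2HSV)
for row in (150,180,220): print(row,g[row,230:318:2,2])
for col in (260,275,290): print(col,g[108:135:1,col,2],g[235:270:1,col,2])
h=cv2.cvtColor(bl["frame"],cv2.COLOR_RGB2HSV)
m=((h[...,1]<30)&(h[...,2]>120)).astype(np.uint8);m[:,:240]=0;m[:,315:]=0;m[:100]=0;m[250:]=0
c=max(cv2.findContours(m,0,1)[0],key=cv2.contourArea);q=cv2.boxPoints(cv2.minAreaRect(c));print(q)
B=onplane(bl,q,(0,0,28));print(B.round(1),B.mean(0))
B=B[np.argsort(B[:,1])];l=B[2:].mean(0)-B[:2].mean(0);print(np.linalg.norm(l),l/np.linalg.norm(l),np.arctan2(-l[0],l[1]))
E
```

```text
150 [234 239 240 243 214 174 152 101  99  98  95  96  95  95  93  93  94  93
  93  90  92  91  91  90  90  92  89  92  91  92  90  91  91  89  84  87
  86 129 143 146 203 226 231 231]
180 [234 238 241 240 231 189 160 116  93  91  92  90  90  89  88  87  87  85
  85  85  84  82  84  84  85  85  83  84  83  84  85  86  88  84  81  80
  88 156 134 178 221 221 226 231]
220 [238 240 242 242 239 229 180 148 103  97  97  95  96  96  94  93  93  93
  93  90  91  92  91  91  91  92  90  90  89  90  91  90  87  84  84  87
 127 143 156 215 225 226 232 236]
260 [253 253 253 253 253 253 252 249 238 212 172 125 103 104 100 101 102 100
  98  98  97  98  97  99  98  96  97] [100  99  99  99 100 100 100 100 101 102 109 133 168 197 202 201 203 203
 204 208 225 243 245 245 245 244 244 244 244 244 244 245 244 244 243]
275 [239 239 239 239 240 239 239 235 222 201 172 126 102 100  97  99  98  99
  98  94  95  94  95  95  94  94  95] [ 96  97  97  98  94  97  97  99  98 100 109 142 182 205 209 205 203 202
 204 208 221 233 235 235 236 236 236 237 236 237 237 237 236 237 237]
290 [242 241 241 242 241 241 241 235 221 202 173 126 101  99  99  98  97  97
  97  96  95  96  93  93  93  93  94] [ 96  95  94  97  97  97  97  96  97  98 111 148 184 197 199 198 198 197
 195 200 211 220 226 231 232 232 229 229 228 229 228 229 229 229 228]
[[249. 114.]
 [306. 114.]
 [306. 231.]
 [249. 231.]]
[[494.5 225.4  28. ]
 [547.9 234.   28. ]
 [570.6 115.8  28. ]
 [510.8 106.1  28. ]] [530.92943276 170.3218499   28.        ]
120.31295769295868 [-0.16181002  0.98682193  0.        ] 0.16252456716138491
```

View pics/c2.png

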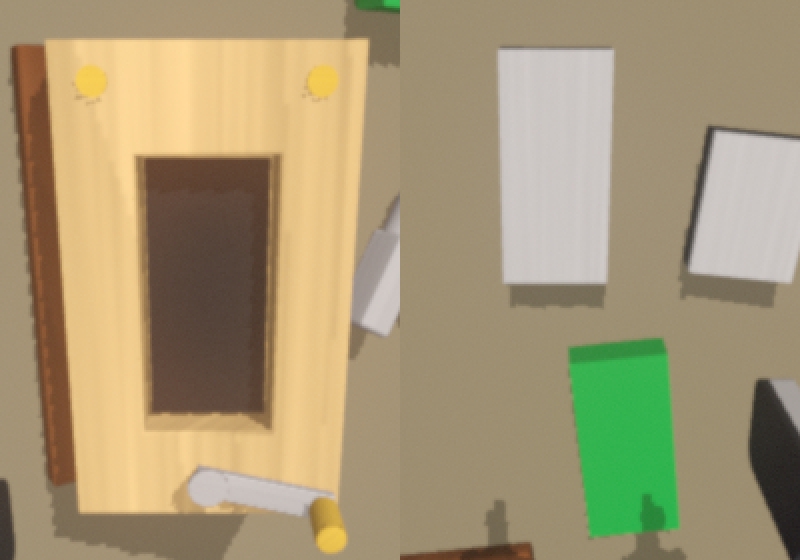

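```bash
cat > m.py <<'E'
from h import *
def mouth(im,uv,wy=None):
    """rest centre and axes from 4 deck-plane corners: TL(-x,+y) TR BR BL"""
    c=np.array([504,-210,70.]);yaw=.285
    for _ in range(20):
        S=slope(yaw);P=onplane(im,uv,c,S[:,2]);
        l=P[0]+P[1]-P[2]-P[3];k=P[1]+P[2]-P[0]-P[3];yl=np.arctan2(-l[0],l[1]);kk=S.T@k
        m=P.mean(0);c=m+S[:,0]*((70-m[2])/S[2,0])*0; yaw=yl
        c=np.array([m[0],m[1],70.])
    return c,yaw,P,np.linalg.norm(l)/2,np.linalg.norm(k)/2
E
python3 - <<'E'
from m import *
im=pickle.load(open("rest1.pkl","rb"));bl=pickle.load(open("blk1.pkl","rb"));t=pickle.load(open("d0.pkl","rb"))["top"]
for uv in([(237.5,117.5),(311,117.5),(306,256),(242.5,256)],[(192.5,59.5),(354.5,59.5),(339.5,296.5),(209.5,296.5)]):
    c,y,P,L,W=mouth(im,uv);print(c.round(1),y.round(3),L,W,"z",P[:,2].round(1))
S=slope(y);q=onplane(im,[(274,283.5),(274+63,290)],c+8*S[:,2],S[:,2]);k=(q-c)@S;print(k.round(1),np.arctan2(*(k[1]-k[0])[:2]))
print("knob top",(onplane(im,[(335.5,310)],c+34*S[:,2],S[:,2])-c)@S)
B=onplane(bl,[(249,114),(306.5,114),(303.5,232),(251.5,232)],(0,0,28));print(B.round(1),B.mean(0));l=B[0]+B[1]-B[2]-B[3];print(np.linalg.norm(l)/2,np.arctan2(-l[0],l[1]))
E
```

```text
[ 503.  -210.1   70. ] 0.286 124.22441451275222 59.038671355614824 z [55.2 84.8 84.7 55.3]
[ 502.9 -210.3   70. ] 0.29 210.87182148832304 124.8462065526249 z [ 39.  101.  101.4  38.6]
[[ -0.4 -86.2   8. ]
 [ 58.3 -93.3   8. ]] 1.690927400234945
knob top [[ 52.93599776 -96.81747533  34.        ]]
[[494.5 225.4  28. ]
 [548.4 234.1  28. ]
 [568.2 114.2  28. ]
 [513.5 105.4  28. ]] [531.13992545 169.77256349  28.        ]
121.46448438622254 0.16057016709538466
```

```bash
cat >> h.py <<'E'
C=np.array([503,-210.2,70.]);S=slope(.287);o_in=list(toolrot(-S[:,2],S[:,0]))
def W(x,y,z): return list(C+S@[x,y,z])
def loc(): return ((np.array(r.read_tool_pos())-C)@S).round(2)
E
python3 - <<'E'
from h import *
o=list(toolrot([0,0,-1],[np.cos(.16),np.sin(.16),0]))
r.gripper_to(.86,60)
r.move_ptp([531.1,169.8,80],o); print(r.movel([531.1,169.8,12],rate=80,max_force=15),r.read_tool_pos())
r.gripper_to(0,60);print(r.read_grip_width(),r.read_grip_force())
r.movel([531.1,169.8,150],rate=150)
print(r.read_grip_width())
r.move_ptp(W(0,0,110),o_in); print(loc(),r.read_clock()); shot("wrist","held");shot("scene","held_s")
a=np.hstack([cv2.imread("pics/held.png"),cv2.imread("pics/held_s.png")]);cv2.imwrite("pics/c3.png",cv2.resize(a,None,fx=.714,fy=.714,interpolation=cv2.INTER_AREA))
E
```

```text
False [531.4187788  169.88206432  12.47363094]
0.6266716830001945 64.2008113861084
0.6273331144781824
[  0.27   0.38 109.68] 9.3583
```

View pics/c3.png

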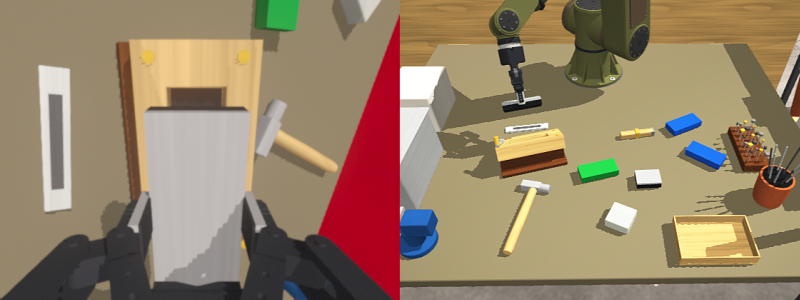

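```bash
python3 - <<'E'
from h import *
im=pickle.load(open("held.pkl","rb"))
h=cv2.cvtColor(im["frame"],cv2.COLOR_RGB2HSV);m=((h[...,1]<35)&(h[...,2]>110)).astype(np.uint8);m[:,:150]=0
rows=[155,160,170,180,200,230,250]
for v in rows:
    u=np.flatnonzero(m[v,180:365])+180; q=(onplane(im,[(u[0]-.5,v),(u[-1]+.5,v)],W(0,0,125.7),S[:,2])-C)@S;print(v,u[0],u[-1],q[:,:2].round(1).tolist(),(q[1]-q[0])[0].round(1))
col=m[140:170,270];print(col, h[140:170,270,2])
E
```

```text
155 205 346 [[-25.6, 62.1], [25.8, 62.1]] 51.5
160 202 349 [[-26.8, 60.2], [27.0, 60.3]] 53.9
170 202 364 [[-27.1, 56.5], [32.8, 56.6]] 59.9
180 203 364 [[-27.0, 52.7], [33.1, 52.8]] 60.1
200 204 364 [[-27.1, 45.0], [33.8, 45.1]] 60.9
230 206 344 [[-27.2, 32.7], [27.0, 32.8]] 54.2
250 208 343 [[-26.9, 24.1], [27.2, 24.2]] 54.1
[0 0 0 0 0 0 0 0 0 0 0 0 0 0 1 1 1 1 1 1 1 1 1 1 1 1 1 1 1 1] [ 86  86  84  87  90  88  87  86  83  81  78  79  77  82 116 151 162 172
 189 194 195 193 193 193 194 193 193 194 193 194]
```

```bash
python3 - <<'E'
from h import *
r.movel(W(0,-.7,32),rate=100)
print(r.movel(W(0,-.7,-6),rate=25,max_force=15),loc(),np.round(S.T@r.read_wrist_force(),1),r.read_clock())
shot("wrist","in1")
cv2.imwrite("pics/in1c.png",cv2.imread("pics/in1.png"))
E
```

```text
True [-0.04 -0.68 -3.22] [-1.5  0.9  8. ] 11.675
```

View pics/in1.png

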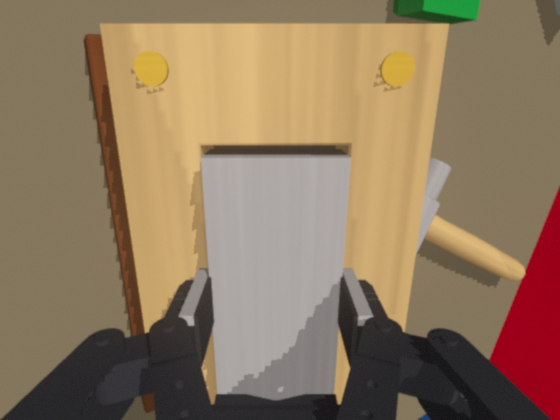

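```bash
python3 - <<'E'
from h import *
r.gripper_to(.86);r.movel(W(0,0,50),rate=120);r.gripper_to(0,40)
r.movel(W(0,0,20),rate=100)
print(r.movel(W(0,0,-4),rate=25,max_force=30),loc(),np.round(S.T@r.read_wrist_force(),1))
r.wait(.3);print(loc(),np.round(S.T@r.read_wrist_force(),1))
r.movel(W(0,0,130),rate=150);shot("wrist","in2");print(r.read_clock())
E
```

```text
True [ 0.24 -0.24  0.19] [-2.   3.4 16.1]
[ 0.24 -0.27  0.2 ] [-2.4  3.6 15.6]
15.9333
```

View pics/in2.png

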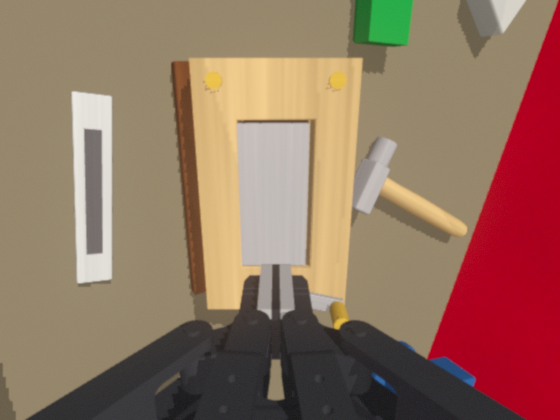

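```bash
cat >> h.py <<'E'
def K(th,z): return W(55*np.sin(th),-85+55*np.cos(th),z), list(toolrot(-S[:,2],S@[np.cos(th),-np.sin(th),0]))
E
python3 - <<'E'
from h import *
for y in(40,-40):
    r.movel(W(0,y,15),rate=150);print(r.movel(W(0,y,-4),rate=25,max_force=22),loc());r.movel(W(0,y,15))
r.movel(W(0,-40,80))
for th in(1.76,1.2,.6,0): print(np.round(r.ik(*K(th,13)),2))
r.gripper_to(.6)
p,o=K(1.76,70);r.move_ptp(p,o)
shot("wrist","kn");print(r.read_clock())
E
```

```text
True [ 9.000e-02  4.004e+01 -2.000e-02]
True [  0.12 -40.04  -0.06]
[-0.69  0.49  1.65  0.62  0.79  0.39]
[-0.66  0.44  1.72  0.63  0.76 -0.17]
[-0.66  0.4   1.81  0.67  0.71 -0.82]
[-0.69  0.39  1.89  0.71  0.69 -1.5 ]
22.1083
```

View pics/kn.png

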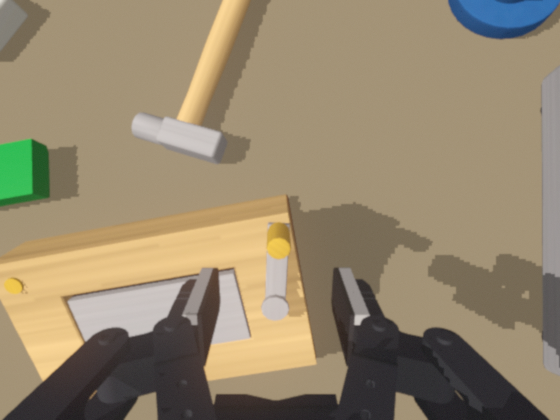

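```bash
python3 - <<'E'
from h import *
im=pickle.load(open("kn.pkl","rb"));k=((onplane(im,[(278,249)],W(0,0,34),S[:,2])-C)@S)[0]
t0=np.arctan2(k[0],k[1]+85);print(k.round(1),t0)
p,o=K(t0,70);r.movel(p,o)
p,o=K(t0,13);print(r.movel(p,rate=80,max_force=10),loc())
r.gripper_to(0,20);print(r.read_grip_width(),r.read_grip_force())
for th in np.linspace(t0,0,16)[1:]:
    p,o=K(th,13);s=r.movel(p,o,rate=60,max_force=25)
    if s: print("stop",th);break
print(loc(),np.round(S.T@r.read_wrist_force(),1),r.read_clock(),r.read_grip_width())
E
```

```text
[ 52.6 -96.6  34. ] 1.7875411135463204
False [ 53.9  -96.99  13.26]
0.15291900698914596 20.446854829788208
[ -0.24 -28.65  13.08] [-0.4 13.4 16. ] 27.65 0.15078524893132458
```

```bash
python3 - <<'E'
from h import *
r.gripper_to(.45);r.movel(W(0,-30,150),rate=150)
shot("wrist","fin");print(r.read_clock())
E
```

```text
29.1333
```

View pics/fin.png

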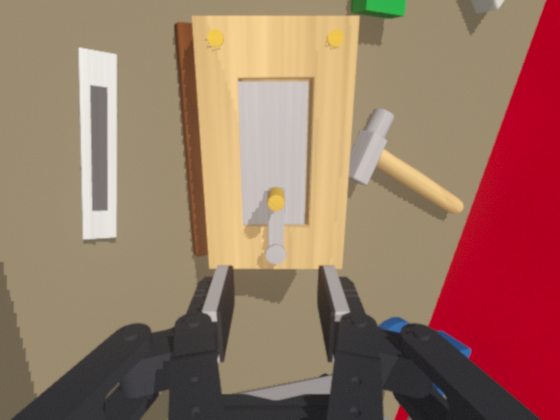

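The keeper lies straight over the block's end: the screw is at (275,254) and the knob at (276,200). The block sits flush and the gripper is clear of everything.

```bash
python3 -c "
from rig import r
r.wait(.3);print(r.job_done())"
```

```text
the job is handed in; nothing more can be done
None
```

The block is pressed flush in the recess, the keeper is turned over its end to the stop, and the job was handed in at about 29.5 s; no verdict was returned.

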